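# Sort tagged reagent bottles into pass and reject nests

## Robot

A 6-joint arm with a two-finger parallel gripper is mounted at the origin on a cart in front of the work surface, level with it; the furniture and walls round the work are solid. World frame = base frame: x ahead of the robot, y to its left, z up, the work surface at z = 0. Lengths are in m, angles in rad, forces in N, time in s.
With the tool pointing down it reaches from about 0.25 to 0.775 m from the base axis. Payload 4 kg.
Tool frame: the origin (TCP) lies at the very end of the fingers, on their centre line; the grasp point (between the pads) lies 19 mm behind it (robot.hold_point_z is the distance from the TCP to the grasp point, in m); z points along the fingers, y is the line along which they close (so a half turn about z gives the same grasp; the last joint's range is limited). The gripper opens to 94 mm and grips with 3 to 60 N. Pads are 16 mm wide; open, the fingers measure 119 mm over their backs; the gripper's body (75 mm by 177 mm) begins 78 mm behind the grasp point.
Start: joints at [-1.316, 0.087, 1.371, -0, 1.684, -0.103], TCP at [0.193, -0.515, 0.206] pointing down, gripper open.
Joint ranges: [-3.1, 3.1], [-0.76, 2.03], [0.27, 2.55], [-1.08, 4.22], [0.17, 2.65], [-2.57, 2.57]. Speed limits (rad/s): [2.79, 2.79, 3.14, 3.14, 3.14, 3.14].

## Interface

Orientations are given as [roll, pitch, yaw] about the fixed x, y, z axes, in that order (R = Rz(yaw) Ry(pitch) Rx(roll)).
In Python, from bench import robot gives the robot as it stands.
- The arm moves only by the tool carry_out, never from a script. Its argument "steps" is a list of rows, each a list of 3 entries, a list of its own where there are three numbers: the shift along the tool's x, y, z in m, then the turn about the tool's z in units of 10 degrees (1.0 is 10 degrees), then the closure, from -1 (fully open) to 1 (shut). In form: [[[tx, ty, tz], roll, jaw], ...]. A call has 1 to 10 rows; each row is the pose to reach, as a shift and turn from the pose commanded when the call began, along the tool's axes at that moment; what a row does not reach only later rows make up. A row lasts 1/8 s, in which the tool goes at most 62.5 mm and 10.7 degrees, less where a joint would pass 70% of its speed; a pose out of reach is approached as far as the arm can. A call with a gripper value outside its range is refused whole. The fingers move at their own pace and stop on an object; the grip force is fixed at half the most. Time passes only in rows, so rows that repeat a pose let the fingers close. It gives the time, the measured TCP pose, the force, the opening and the grip force at its end, in the units of the state.
- robot.get_obs(): the state, without advancing time (a new reading comes with each control period).
- robot.snapshot(name): name is "scene" or "top" or "wrist"; returns a dict with "image" (384x512x3 uint8, red, green, blue), "z_map" (384x512 float32, m along the optical axis (not along the pixel's ray), 0 where there is no reading), "mtx" (3x3 intrinsics, pixels), "R" (3x3) and "t" (3): a world point X has camera coordinates R X + t. Camera axes: x right, y down, z forward; pixel columns grow to the right and rows downward; lengths in m; the calibration is good to about 2 mm. A picture is of the moment at which its call begins.
- robot.close_job(): hands the job in; it is judged then, once.
The state is a dict: "time": time; "joint_positions": joint angles; "qvel": joint speeds; "joint_torque": joint torques, N m; "tool_pos": TCP position; "ee_rot": TCP orientation; "wrist_force": force on the tool from outside, world axes, zero at the start; "wrist_torque": the same for the moment, N m; "width": finger opening in m; "finger_force": force on a finger pad.
Only numpy, scipy, OpenCV 4.12 (cv2) and the standard library are available. Lean on these libraries where they do the work, as an engineer would, in place of code of your own. Each camera call takes 0.05 s, during which the arm holds its last target. There are 200 camera calls.

## Task

Sort the two tagged amber bottles by the shape of the tag on the cap: the bottle with the round tag has passed and belongs in the nest marked with the round plate, the bottle with the narrow strip tag is rejected and belongs in the nest marked with the strip plate. Set each down in its nest, not dropped, so that it stands upright on the pocket's floor, and never let either of them fall over. The amber bottle without a tag is not part of the job.

Things in the scene. Friction and masses are not known exactly. Their poses are not given: they have to be found in the camera images.
- passed_bottle_center (a point): Passed bottle: round amber bottle, black cap, 88 mm tall, body 46 mm across and straight-sided from 10 to 50 mm above its base, 0.12 kg; on the cap a flat white round tag, 28 mm across, 2.5 mm thick (90.5 mm in all). Site: on its axis, 44 mm above its base; z up. Stands on the bench (z = 0), any yaw. A like bottle without a tag is a bystander, 100 mm or more away.
- rejected_bottle_center (a point): Rejected bottle: round amber bottle, black cap, 88 mm tall, body 46 mm across and straight-sided from 10 to 50 mm above its base, 0.12 kg; on the cap a flat white narrow strip tag, 30 x 9 mm, 2.5 mm thick (90.5 mm in all). Site: on its axis, 44 mm above its base; z up. Stands on the bench (z = 0), any yaw.
- pass_nest_floor (a point): Pass nest: fixed grey tray, one square open pocket 68 x 68 mm inside, walls 4 mm thick, rim 16 mm above the pocket floor. A tongue on its -x side (6 mm high, 54 mm wide, to 90 mm from the pocket centre) carries a raised white round plate, 36 mm across. Site: centre of the pocket floor, 4 mm above the bench; x, y along the walls, z up.
- reject_nest_floor (a point): Reject nest: fixed grey tray, one square open pocket 68 x 68 mm inside, walls 4 mm thick, rim 16 mm above the pocket floor. A tongue on its -x side (6 mm high, 54 mm wide, to 90 mm from the pocket centre) carries a raised white strip plate, 40 x 11 mm, lying across the tongue. Site: centre of the pocket floor, 4 mm above the bench; x, y along the walls, z up.

How it is judged:
At the end, for the whole second after the job is handed in: The round-tagged bottle stands in the nest with the round plate and the strip-tagged bottle in the nest with the strip plate: each centred within 20 mm of its pocket's centre, its base on the pocket's floor within 8 mm, upright within 10 degrees, released and at rest (horizontal distance between passed_bottle_center and pass_nest_floor below 0.02 m and z of passed_bottle_center in the frame of pass_nest_floor between 0.036 and 0.052 m and angle between each of passed_bottle_center, rejected_bottle_center's own z axis and vertical below 0.17 rad and horizontal distance between rejected_bottle_center and reject_nest_floor below 0.02 m and z of rejected_bottle_center in the frame of reject_nest_floor between 0.036 and 0.052 m and linear speed of each of passed_bottle, rejected_bottle below 0.02 m/s); the robot touches nothing.
It fails at once if a tagged bottle is tipped by more than 50 degrees (angle between any of passed_bottle_center, rejected_bottle_center's own z axis and vertical above 0.87 rad).
It fails at once if a tagged bottle is dropped into a nest (faster than 0.6 m/s just above its floor) ((horizontal distance between passed_bottle_center and pass_nest_floor below 0.04 m and z of passed_bottle_center in the frame of pass_nest_floor below 0.09 m and linear speed of passed_bottle above 0.6 m/s) or (horizontal distance between passed_bottle_center and reject_nest_floor below 0.04 m and z of passed_bottle_center in the frame of reject_nest_floor below 0.09 m and linear speed of passed_bottle above 0.6 m/s) or (horizontal distance between rejected_bottle_center and pass_nest_floor below 0.04 m and z of rejected_bottle_center in the frame of pass_nest_floor below 0.09 m and linear speed of rejected_bottle above 0.6 m/s) or (horizontal distance between rejected_bottle_center and reject_nest_floor below 0.04 m and z of rejected_bottle_center in the frame of reject_nest_floor below 0.09 m and linear speed of rejected_bottle above 0.6 m/s)).
It also fails if it takes over 58 s, if anything falls off the work surface, if the arm or the gripper's body presses on something with over 40 N, if the wrist force passes 120 N, or if a joint passes its speed limit or range.

## Working session

There is one attempt and no reset: what is moved stays moved. The work goes in short steps, Python scripts to look and compute and a tool call to move; the robot and the scene stay as the last step left them, time stands still between calls to the robot, and variables do not carry over. Pictures are saved under pics/ and viewed, at most 10 in all, crops included, and the job is handed in when it is done.

Besides the shell and the picture viewer there is one more tool, called as name(argument=value, ...) on one line, values as JSON. carry_out: Moves the arm, as the interface text tells. Its arguments: {"type":"object","properties":{"steps":{"type":"array","items":{"type":"array"}}},"required":["steps"]}

```bash
mkdir -p pics; cat > h.py <<'E'
import numpy as np,cv2
from bench import robot
def save(s,n): cv2.imwrite('pics/'+n,cv2.cvtColor(s['image'],cv2.COLOR_RGB2BGR))
def ray(s,u,v,z):
    d=s['R'].T@np.linalg.inv(s['mtx'])@np.array([u,v,1.]); c=-s['R'].T@s['t']
    return c+d*(z-c[2])/d[2]
def white(s,lo=200):
    im=s['image'].astype(int); m=((im.min(2)>lo)&(im.max(2)-im.min(2)<30)).astype(np.uint8)
    return m
E
python3 - <<'E'
from h import *
for n in('top','scene'):
    s=robot.snapshot(n); save(s,n+'0.png')
    if n=='top':
        print(-s['R'].T@s['t'])
        for lo in(170,):
            k,l,st,c=cv2.connectedComponentsWithStats(white(s,lo))
            for i in range(1,k):
                if st[i,4]>15: print(st[i],c[i],ray(s,*c[i],.09),ray(s,*c[i],.009))
o=robot.get_obs();print(o)
E
```

```text
[ 0.40881993 -0.00930442  1.16237298]
{'time': 0.1, 'joint_positions': array([-1.31612823e+00,  8.79003050e-02,  1.37209522e+00, -1.42020472e-05,
        1.68359121e+00, -1.03107598e-01]), 'qvel': array([-0.00040957, -0.0018796 , -0.00302487,  0.00103002,  0.00144564,
       -0.00027678]), 'joint_torque': array([ 2.99439300e-03, -3.41248548e+01, -3.03303516e+01,  7.20211607e-02,
        3.03541089e-02, -8.94115306e-05]), 'tool_pos': array([ 0.19246825, -0.51470046,  0.20441473]), 'ee_rot': array([-3.13960771e+00, -1.91200627e-04,  3.57773923e-01]), 'wrist_force': array([0.39899127, 0.11062461, 0.33512399]), 'wrist_torque': array([-0.02387069, -0.01128265,  0.02872943]), 'finger_force': 0.0, 'width': 0.09419910574504377}
```

View pics/top0.png

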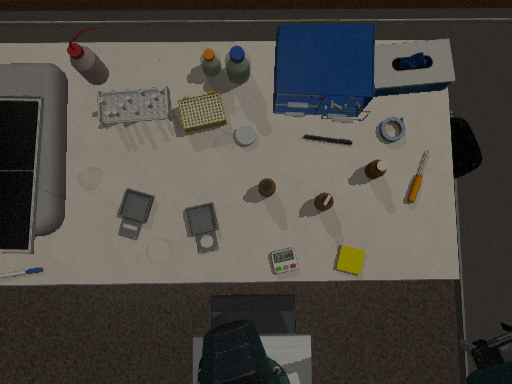

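View pics/scene0.png

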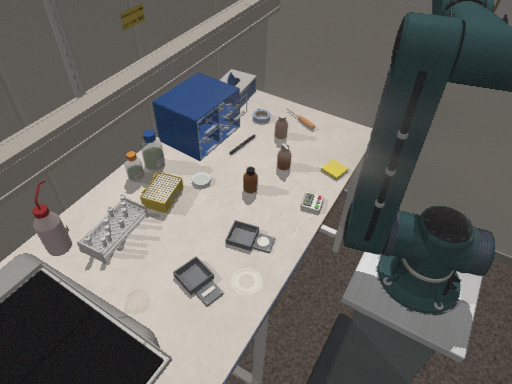

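The top view shows three bottles: about (267,187), apparently untagged, (324,202) and (376,169). The nests are at (136,207) and (202,220). I'll zoom in to read the tags and plates.

```bash
python3 - <<'E'
from h import *
s=robot.snapshot('top'); im=s['image']
a=cv2.resize(im[150:270,100:260],None,fx=4,fy=4,interpolation=cv2.INTER_CUBIC); b=cv2.resize(im[150:270,250:410],None,fx=4,fy=4,interpolation=cv2.INTER_CUBIC)
o=np.clip(np.hstack([a,b]).astype(float)*1.5,0,255).astype(np.uint8); o=cv2.resize(o,(800,300))
save({'image':o},'z1.png')
dark=(im.max(2)<100).astype(np.uint8); sat=(im.max(2).astype(int)-im.min(2)<25)
# trays: grey
g=((im.max(2)<105)&sat).astype(np.uint8)
for (u0,u1,v0,v1,n) in((105,165,180,245,'L'),(175,230,195,260,'R')):
    k,l,st,c=cv2.connectedComponentsWithStats(g[v0:v1,u0:u1]); 
    for i in range(1,k):
        if st[i,4]>80: print(n,st[i],c[i]+[u0,v0])
for (u,v) in((267,187),(324,202),(376,169)):
    w=im[v-14:v+15,u-14:u+15].astype(int); 
    m=(w.min(2)>115)&(w.max(2)-w.min(2)<40); 
    z=s['z_map'][v-14:v+15,u-14:u+15]; ys,xs=np.where((z<1.162-.08)&(z>0)); 
    p=(xs.mean()+u-14,ys.mean()+v-14); print(p,len(xs),z.min(),ray(s,*p,.089))
print(s['mtx'])
E
```

```text
L [  11    8   39   52 1244] [133.89389068 211.47025723]
R [   8    7   36   52 1200] [201.41083333 224.42916667]
(np.float64(266.875), np.float64(187.125)) 8 0.0 [ 0.53947289 -0.04318491  0.089     ]
(np.float64(326.4888888888889), np.float64(199.95555555555555)) 45 0.0 [ 0.50456564 -0.19540477  0.089     ]
(np.float64(nan), np.float64(nan)) 0 0.0 [nan nan nan]
[[421.49381752   0.         258.52997847]
 [  0.         421.49381752 195.66994414]
 [  0.           0.           1.        ]]<stdin>:17: RuntimeWarning: Mean of empty slice.
  ret = ret.dtype.type(ret / rcount)
```

View pics/z1.png

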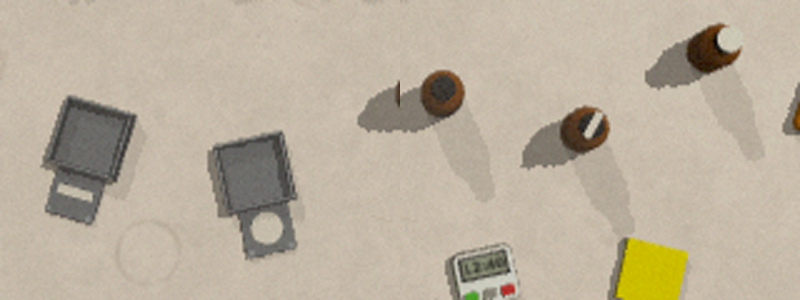

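The crop settles it. The strip-tag bottle's tag is at about (327,200), the round-tag bottle's at about (382,166), and the untagged cap is at (267,186). The left nest (136,206) has the strip plate and the right nest (202,220) has the round plate.

```bash
cat >> h.py <<'E'
def tool(p):  # world target -> shift along present tool axes
    from scipy.spatial.transform import Rotation as Ro
    o=robot.get_obs(); return Ro.from_euler('xyz',o['ee_rot']).as_matrix().T@(np.array(p)-o['tool_pos'])
E
python3 - <<'E'
from h import *
s=robot.snapshot('top')
P={}
for n,u,v,z in(('rej',327.2,199.6,.0905),('pass',381.6,165.6,.0905),('nestR',136.4,205.6,.02),('nestP',202,219.6,.02)): print(n,ray(s,u,v,z).round(4))
print(tool([ray(s,327.2,199.6,.0905)[0],ray(s,327.2,199.6,.0905)[1],.21]))
im=s['image'].astype(int)
for u,v in((327,200),(382,166)):
    w=im[v-8:v+9,u-8:u+9]; ys,xs=np.where((w.min(2)>110)); print(w[8,8]); 
E
```

```text
rej [ 0.5053 -0.197   0.0905]
pass [ 0.5918 -0.3403  0.0905]
nestR [0.5016 0.309  0.02  ]
nestP [0.4615 0.1315 0.02  ]
[ 0.4043084  -0.18821453 -0.00492174]
[133 129 115]
[135 132 119]
```

carry_out(steps=[[[0.404,-0.188,-0.005],2.05,-1],[[0.404,-0.188,-0.005],2.05,-1],[[0.404,-0.188,-0.005],2.05,-1],[[0.404,-0.188,-0.005],2.05,-1],[[0.404,-0.188,-0.005],2.05,-1],[[0.404,-0.188,-0.005],2.05,-1],[[0.404,-0.188,-0.005],2.05,-1],[[0.404,-0.188,-0.005],2.05,-1],[[0.404,-0.188,-0.005],2.05,-1],[[0.404,-0.188,-0.005],2.05,-1]])

```text
time: 1.45
tool_pos: [0.5043, -0.1989, 0.2104]
ee_rot: [3.141, 0.001, -0.002]
wrist_force: [-0.4, 0.6, -0.2]
width: 0.0941
finger_force: 0.0
```

```bash
cat >> h.py <<'E'
def look(name,z,lo=110,amin=40):
    s=robot.snapshot('wrist'); save(s,name)
    k,l,st,c=cv2.connectedComponentsWithStats(white(s,lo)); print('cam',(-s['R'].T@s['t']).round(3))
    for i in range(1,k):
        if amin<st[i,4]<20000: print(st[i],c[i].round(1),ray(s,*c[i],z).round(4))
    o=robot.get_obs(); print(o['time'],o['tool_pos'].round(4),o['ee_rot'].round(3)); return s
E
python3 -c "
from h import *
look('w1.png',.0905)"
```

```text
cam [ 0.573 -0.199  0.39 ]
[404   1  19  31 443] [412.7  15.9] [ 0.6794 -0.3539  0.0905]
[  0 200  35  43 476] [  9.3 227.2] [0.4563 0.098  0.0905]
[ 40 229  22  14 216] [ 48.8 235.7] [0.4454 0.0529 0.0905]
[139 228  19  17 210] [146.1 234.4] [ 0.4466 -0.0645  0.0905]
[110 251  28  21 150] [122.8 261.8] [ 0.4105 -0.0319  0.0905]
[185 253  25  19 124] [200.4 259.5] [ 0.4133 -0.1279  0.0905]
1.5 [ 0.5042 -0.1991  0.2105] [ 3.141e+00  0.000e+00 -2.000e-03]
```

View pics/w1.png

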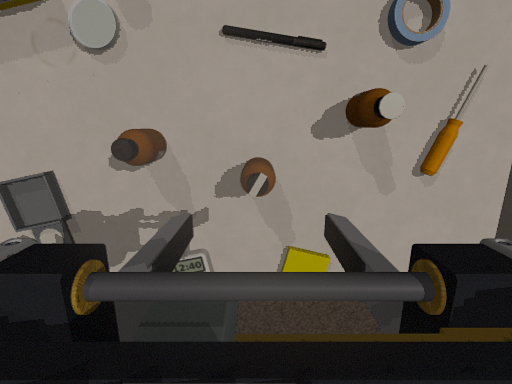

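The wrist view shows the strip tag at (258,184), the round tag at (391,106), and the pass nest at the left edge.

```bash
python3 -c "
from h import *
s=robot.snapshot('wrist')
a=ray(s,258,184,.0905);b=ray(s,391,106,.0905);print(a,b,tool([a[0],a[1],.024]))"
```

```text
[ 0.5083874 -0.1994206  0.0905   ] [ 0.59363931 -0.34246002  0.0905    ] [0.00421063 0.00022333 0.18656371]
```

carry_out(steps=[[[0.003,0,0.05],0,-1],[[0.003,0,0.1],0,-1],[[0.003,0,0.15],0,-1],[[0.003,0,0.186],0,-1],[[0.003,0,0.186],0,-1],[[0.003,0,0.186],0,-1],[[0.003,0,0.186],0,1],[[0.003,0,0.186],0,1],[[0.003,0,0.186],0,1],[[0.003,0,0.186],0,1]])

```text
time: 2.8
tool_pos: [0.5083, -0.1976, 0.0248]
ee_rot: [3.141, -0.0, 0.0]
wrist_force: [0.1, 0.6, -0.6]
width: 0.0574
finger_force: 0.0
```

carry_out(steps=[[[0,0,0],0,1],[[0,0,0],0,1],[[0,0,0],0,1],[[0,0,0],0,1]])

```text
time: 3.3
tool_pos: [0.5082, -0.1977, 0.0245]
ee_rot: [3.141, 0.0, -0.0]
wrist_force: [0.0, -0.4, 0.2]
width: 0.0448
finger_force: 30.0
```

carry_out(steps=[[[0,0,-0.03],0,1],[[0,0,-0.07],0,1],[[0,0,-0.11],0,1],[[0,0,-0.14],0,1],[[0,-0.03,-0.14],0,1],[[0,-0.07,-0.14],0,1],[[0,-0.11,-0.14],0,1],[[0,-0.15,-0.14],0,1],[[0,-0.2,-0.14],0,1],[[-0.03,-0.25,-0.14],0,1]])

```text
time: 4.55
tool_pos: [0.4782, 0.054, 0.1637]
ee_rot: [-3.141, 0.001, -0.0]
wrist_force: [-0.6, 0.7, -1.1]
width: 0.0453
finger_force: 30.0
```

carry_out(steps=[[[-0.04,-0.05,0],0,1],[[-0.07,-0.1,0],0,1],[[-0.09,-0.14,0],0,1],[[-0.09,-0.16,0],0,1],[[-0.09,-0.16,0],0,1],[[-0.09,-0.16,0],0,1]])

```text
time: 5.3
tool_pos: [0.3881, 0.2118, 0.1641]
ee_rot: [3.141, 0.001, -0.0]
wrist_force: [0.2, -0.3, -1.2]
width: 0.0451
finger_force: 30.0
```

```bash
python3 -c "
from h import *
look('w2.png',.02)"
```

```text
cam [0.457 0.211 0.344]
[146 126  34  18 312] [162.7 134.7] [0.4471 0.3245 0.02  ]
[317 154  29  28 620] [330.7 167.8] [0.4072 0.1223 0.02  ]
[481 193  31   8  45] [495.5 196. ] [ 0.3713 -0.0873  0.02  ]
[144 230   7  14  77] [146.8 236.9] [0.3166 0.3564 0.02  ]
[440 331  20  11 161] [450.6 335.9] [ 0.1624 -0.0665  0.02  ]
5.35 [0.3883 0.2116 0.1642] [ 3.141e+00  1.000e-03 -1.000e-03]
```

View pics/w2.png

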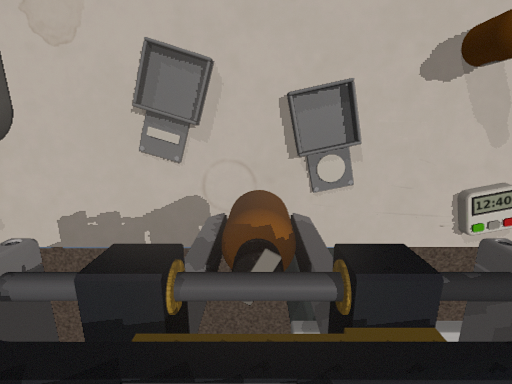

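The wrist view shows both nests. Strip tray rim corners are (147,39), (213,61), (194,125) and (134,107). Round tray rim corners are (288,93), (354,80), (360,145) and (300,156).

```bash
python3 -c "
from h import *
s=robot.snapshot('wrist')
for q in([(147,39),(213,61),(194,125),(134,107)],[(288,93),(354,80),(360,145),(300,156)]):
    P=np.array([ray(s,*p,.02) for p in q]);c=P.mean(0);print(c,np.linalg.norm(P-np.roll(P,1,0),axis=1),tool([c[0],c[1],.029]))
for u,v,z in((162.7,134.7,.008),(330.7,167.8,.008)):print(ray(s,u,v,z))"
```

```text
[0.50372751 0.30881259 0.02      ] [0.07460487 0.07480608 0.07377814 0.0713459 ] [ 0.11526359 -0.0975732   0.13511733]
[0.46460426 0.13191039 0.02      ] [0.07392188 0.07583976 0.07408538 0.07272763] [0.07640656 0.07938762 0.13523752]
[0.44691139 0.32851357 0.008     ]
[0.405519   0.11883282 0.008     ]
```

carry_out(steps=[[[0.03,-0.03,0],0,1],[[0.07,-0.06,0],0,1],[[0.1,-0.09,0],0,1],[[0.114,-0.097,0],0,1],[[0.114,-0.097,0],0,1],[[0.114,-0.097,0.03],0,1],[[0.114,-0.097,0.06],0,1],[[0.114,-0.097,0.085],0,1],[[0.114,-0.097,0.105],0,1],[[0.114,-0.097,0.105],0,1]])

```text
time: 6.65
tool_pos: [0.5003, 0.3076, 0.0576]
ee_rot: [3.139, 0.004, -0.001]
wrist_force: [-0.7, -0.2, -1.0]
width: 0.0449
finger_force: 30.0
```

carry_out(steps=[[[0,0,0.008],0,1],[[0,0,0.016],0,1],[[0,0,0.022],0,1],[[0,0,0.026],0,1],[[0,0,0.029],0,1],[[0,0,0.03],0,1],[[0,0,0.03],0,1],[[0,0,0.03],0,1]])

```text
time: 7.65
tool_pos: [0.5024, 0.3095, 0.0297]
ee_rot: [-3.141, -0.0, 0.0]
wrist_force: [-0.2, 0.0, -1.9]
width: 0.0446
finger_force: 30.0
```

carry_out(steps=[[[0,0,0.001],0,1],[[0,0,0.001],0,1],[[0,0,0.001],0,-1],[[0,0,0.001],0,-1],[[0,0,0.001],0,-1],[[0,0,0.001],0,-1],[[0,0,0.001],0,-1],[[0,0,-0.02],0,-1],[[0,0,-0.06],0,-1],[[0,0,-0.12],0,-1]])

```text
time: 8.9
tool_pos: [0.5008, 0.3087, 0.1482]
ee_rot: [3.139, 0.005, -0.0]
wrist_force: [0.5, 0.1, 0.0]
width: 0.0941
finger_force: 0.0
```

```bash
python3 -c "
from h import *
s=robot.snapshot('top');save({'image':cv2.resize(s['image'][150:270,100:260],None,fx=4,fy=4)},'t2.png')
print(tool([.593,-.3415,.18]))"
```

```text
[ 0.08765788  0.6524413  -0.02257809]
```

View pics/t2.png

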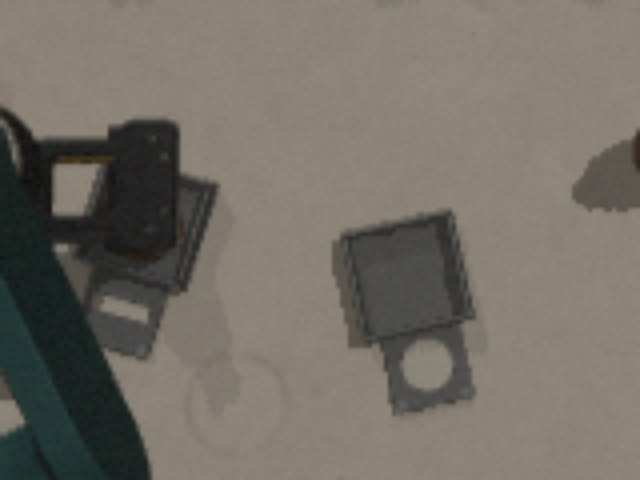

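The gripper covers the placed bottle, and both plates are still visible, strip at (125,307) and round at (428,363). Next is the round-tag bottle.

carry_out(steps=[[[0.0,0.05,-0.03],0,-1],[[0.02,0.12,-0.03],0,-1],[[0.03,0.19,-0.03],0,-1],[[0.04,0.26,-0.03],0,-1],[[0.05,0.32,-0.03],0,-1],[[0.06,0.38,-0.03],0,-1],[[0.07,0.44,-0.03],0,-1],[[0.08,0.5,-0.03],0,-1],[[0.085,0.56,-0.03],0,-1],[[0.088,0.61,-0.03],0,-1]])

```text
time: 10.2
tool_pos: [0.59, -0.2975, 0.1794]
ee_rot: [3.141, -0.001, 0.0]
wrist_force: [-0.2, 0.0, -0.2]
width: 0.0939
finger_force: 0.0
```

carry_out(steps=[[[0,0.042,0],0,-1],[[0,0.042,0],0,-1],[[0,0.042,0],0,-1],[[0,0.042,0],0,-1]])

```text
time: 10.7
tool_pos: [0.5902, -0.3359, 0.1799]
ee_rot: [-3.142, -0.0, 0.002]
wrist_force: [-0.3, 0.5, 1.2]
width: 0.0937
finger_force: 0.0
```

```bash
python3 -c "
from h import *
s=look('w3.png',.0905)
t=robot.snapshot('top');o=np.hstack([cv2.resize(s['image'],(400,300)),cv2.resize(t['image'][150:270,100:260],(400,300))]);save({'image':o},'c3.png')"
```

```text
cam [ 0.659 -0.336  0.36 ]
[123   7  22  17  79] [135.4  15.9] [ 0.7548 -0.2261  0.0905]
[  0  11  37   5 103] [18.4 13.2] [ 0.7568 -0.1219  0.0905]
[ 55  35  41   6 158] [75.  37.7] [ 0.7371 -0.1692  0.0905]
[157  41  43   6 160] [178.1  43.5] [ 0.7325 -0.2628  0.0905]
[ 82  43 130  20 908] [147.1  52.9] [ 0.7245 -0.2337  0.0905]
[124  58  55   4 106] [151.2  59.3] [ 0.7191 -0.2369  0.0905]
[294  69  25  34 634] [306.   85.7] [ 0.6965 -0.3815  0.0905]
[ 30 224  31  19 292] [ 47.2 234.9] [ 0.5444 -0.1082  0.0905]
[142 230  16  16 135] [147.5 235.2] [ 0.5443 -0.2166  0.0905]
[ 133  302  249   39 6396] [259.3 318.1] [ 0.4399 -0.338   0.0905]
10.75 [ 0.5902 -0.3358  0.18  ] [ 3.141e+00 -0.000e+00  2.000e-03]
```

View pics/c3.png

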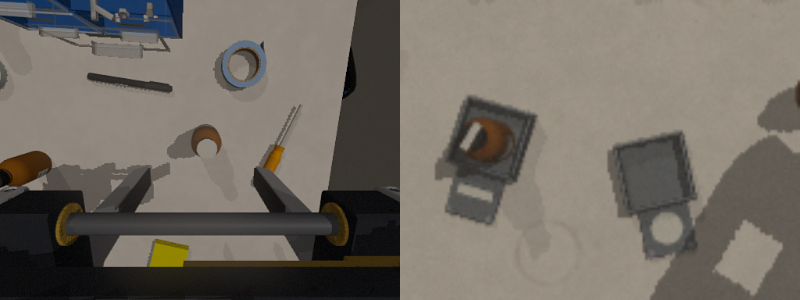

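The strip bottle stands in its nest. The round tag is at wrist pixel (265,189), and the orange screwdriver handle near (345,208) is close to where the right finger will come down, so I'll check that clearance.

```bash
python3 -c "
from h import *
s=robot.snapshot('wrist');t=robot.snapshot('top')
b=ray(s,265,189.4,.0905);print(b,tool([b[0],b[1],.024]))
im=s['image'].astype(int);m=((im[...,0]>120)&(im[...,0]-im[...,2]>80)).astype(np.uint8);m[:,:280]=0;m[250:]=0
ys,xs=np.where(m)
P=np.array([ray(s,x,y,.015) for x,y in zip(xs,ys)]);print(P.min(0),P.max(0),[P[abs(P[:,0]-x)<.004][:,1].max() for x in(.575,.585,.595,.605,.62) if (abs(P[:,0]-x)<.004).any()])
print(ray(t,128.8,204.4,.0945))"
```

```text
[ 0.59540763 -0.34353839  0.0905    ] [0.00515019 0.00715128 0.15594346]
[ 0.53475863 -0.47606056  0.015     ] [ 0.58103198 -0.44919626  0.015     ] [np.float64(-0.4604303221714039), np.float64(-0.46758216536908404)]
[0.49887296 0.30753242 0.0945    ]
```

The finger clears the handle by about 45 mm, and the strip bottle is about 5 mm from its pocket centre.

carry_out(steps=[[[0.004,0.006,0.0],0,-1],[[0.004,0.006,0.04],0,-1],[[0.004,0.006,0.08],0,-1],[[0.004,0.006,0.12],0,-1],[[0.004,0.006,0.156],0,-1],[[0.004,0.006,0.156],0,-1],[[0.004,0.006,0.156],0,-1],[[0.004,0.006,0.156],0,1],[[0.004,0.006,0.156],0,1],[[0.004,0.006,0.156],0,1]])

```text
time: 12.15
tool_pos: [0.5942, -0.3437, 0.0246]
ee_rot: [3.141, -0.001, 0.0]
wrist_force: [0.4, -0.2, -0.1]
width: 0.0676
finger_force: 0.0
```

carry_out(steps=[[[0,0,0],0,1],[[0,0,0],0,1],[[0,0,0],0,1],[[0,0,0],0,1],[[0,0,0],0,1]])

```text
time: 12.78
tool_pos: [0.5938, -0.3433, 0.0235]
ee_rot: [-3.141, 0.0, 0.0]
wrist_force: [0.6, 1.6, -0.4]
width: 0.0446
finger_force: 30.0
```

carry_out(steps=[[[0,0,-0.03],0,1],[[0,0,-0.07],0,1],[[0,0,-0.11],0,1],[[0,0,-0.14],0,1],[[-0.01,-0.03,-0.14],0,1],[[-0.02,-0.07,-0.14],0,1],[[-0.04,-0.12,-0.14],0,1],[[-0.06,-0.17,-0.14],0,1],[[-0.08,-0.22,-0.14],0,1],[[-0.1,-0.27,-0.14],0,1]])

```text
time: 14.02
tool_pos: [0.4929, -0.0721, 0.1632]
ee_rot: [3.141, -0.0, -0.0]
wrist_force: [1.1, 0.2, -0.8]
width: 0.0449
finger_force: 30.0
```

carry_out(steps=[[[-0.01,-0.05,0],0,1],[[-0.015,-0.1,0],0,1],[[-0.02,-0.14,0],0,1],[[-0.025,-0.18,0],0,1],[[-0.031,-0.205,0],0,1],[[-0.031,-0.205,0],0,1],[[-0.031,-0.205,0.03],0,1],[[-0.031,-0.205,0.06],0,1],[[-0.031,-0.205,0.08],0,1],[[-0.031,-0.205,0.08],0,1]])

```text
time: 15.28
tool_pos: [0.4615, 0.1301, 0.0814]
ee_rot: [3.14, 0.004, -0.001]
wrist_force: [-0.1, 0.9, -1.3]
width: 0.0446
finger_force: 30.0
```

carry_out(steps=[[[0,0,0],0,1],[[0,0,0],0,1]])

```text
time: 15.52
tool_pos: [0.4639, 0.1314, 0.0849]
ee_rot: [-3.141, -0.003, -0.0]
wrist_force: [-0.0, -0.0, -1.2]
width: 0.0446
finger_force: 30.0
```

```bash
python3 -c "
from h import *
print(robot.get_obs()['tool_pos'],robot.get_obs()['width'],tool([.463,.132,.0285]))"
```

```text
[0.46391507 0.13136762 0.08492354] 0.04457552856780907 [-0.0010724  -0.00062103  0.05642089]
```

carry_out(steps=[[[0,0,0.015],0,1],[[0,0,0.03],0,1],[[0,0,0.04],0,1],[[0,0,0.047],0,1],[[0,0,0.051],0,1],[[0,0,0.054],0,1],[[0,0,0.055],0,1],[[0,0,0.056],0,1],[[0,0,0.056],0,1],[[0,0,0.056],0,1]])

```text
time: 16.77
tool_pos: [0.463, 0.1316, 0.0276]
ee_rot: [3.142, -0.0, 0.0]
wrist_force: [0.9, -1.4, -1.5]
width: 0.0447
finger_force: 30.0
```

carry_out(steps=[[[0,0,0],0,1],[[0,0,0],0,-1],[[0,0,0],0,-1],[[0,0,0],0,-1],[[0,0,0],0,-1],[[0,0,0],0,-1],[[0,0,-0.02],0,-1],[[0,0,-0.06],0,-1],[[0,0,-0.1],0,-1],[[0,0,-0.14],0,-1]])

```text
time: 18.02
tool_pos: [0.4627, 0.1315, 0.1687]
ee_rot: [3.142, -0.0, -0.0]
wrist_force: [-0.1, 0.6, -0.1]
width: 0.0938
finger_force: 0.0
```

carry_out(steps=[[[0,0.05,0],0,-1],[[0,0.1,0],0,-1],[[0,0.15,0],0,-1],[[0,0.2,0],0,-1],[[0,0.25,0],0,-1],[[0,0.3,0],0,-1],[[0,0.3,0],0,-1]])

```text
time: 18.9
tool_pos: [0.4624, -0.1713, 0.1671]
ee_rot: [3.141, 0.001, -0.005]
wrist_force: [0.5, 1.0, 0.5]
width: 0.094
finger_force: 0.0
```

```bash
python3 -c "
from h import *
s=robot.snapshot('scene');t=robot.snapshot('top');o=np.hstack([cv2.resize(s['image'][180:330,150:350],(400,300)),cv2.resize(t['image'][150:270,100:260],(400,300))]);save({'image':o},'c4.png')"
```

```text
(no output)
```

View pics/c4.png

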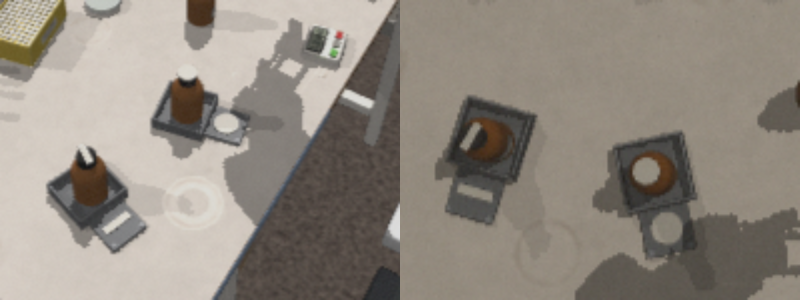

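Both bottles stand upright and centred in their matching nests: round tag by the round plate (647,170), strip tag by the strip plate (472,137). I'm handing in.

```bash
python3 -c "
from bench import robot
print(robot.close_job())"
```

```text
the job is handed in; nothing more can be done
None
```

The job is handed in at about 19 s of the 58 s limit: the final pictures show the round-tag bottle in the round-plate nest and the strip-tag bottle in the strip-plate nest, both upright and released; no verdict came back.

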